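Press a phone-board carrier home in the test fixture

ROBOT

A 6-joint arm with a two-finger parallel gripper is mounted at the origin on the work surface. World frame = base frame: x ahead of the robot, y to its left, z up, the work surface at z = 0. Lengths are in m, angles in rad, forces in N, time in s.
With the tool pointing down it reaches from about 0.3 to 0.775 m from the base axis. Payload 14.6 kg.
Tool frame: the origin (TCP) lies at the centre of the arm's flange, where the gripper is bolted on; the fingertips stand 199 mm ahead of it and the grasp point (between the pads) lies 180 mm ahead of it; z points along the fingers, y is the line along which they close (so a half turn about z gives the same grasp; the last joint's range is limited). The gripper opens to 94 mm and grips with 3 to 60 N. Pads are 16 mm wide; open, the fingers measure 119 mm over their backs; the gripper's body (75 mm by 177 mm) begins 78 mm behind the grasp point.
Start: joints at [-1.259, 0.3, 1.521, -0, 1.321, -0.067], TCP at [0.203, -0.511, 0.405] pointing down, gripper open.
Joint ranges: [-3.03, 3.03], [-0.79, 2.21], [0.23, 2.52], [-1.04, 4.18], [0, 3.07], [-2.55, 2.55]. Speed limits (rad/s): [2.22, 2.22, 2.57, 3.14, 3.14, 3.14].

INTERFACE

Orientations are given as a 3x3 rotation matrix whose columns are the frame's x, y, z axes.
In Python, from cell import telemetry, eyes, manip gives the robot as it stands.
- The arm moves only by the tool play_rows, never from a script. Its argument "increments" is a list of rows, each an object of numbers: "claw": the opening, from 0 (shut) to 1 (fully open); "tx", "ty", "tz": the shift along the tool's x, y, z in m; "yaw": the turn about the tool's z in rad. A call has 1 to 8 rows; each row is the pose to reach, as a shift and turn from the pose commanded when the call began, along the tool's axes at that moment; what a row does not reach only later rows make up. A row lasts 1/12 s, in which the tool goes at most 41.7 mm and 7.16 degrees, less where a joint would pass 70% of its speed; a pose out of reach is approached as far as the arm can. A call with a gripper value outside its range is refused whole. The fingers move at their own pace and stop on an object; "force" is the grip in N (left out, the last holds). Time passes only in rows, so rows that repeat a pose let the fingers close. It gives the time, the measured TCP pose, the force, the opening and the grip force at its end, in the units of the state.
- telemetry.read_state(): the state, without advancing time (a new reading comes with each control period).
- eyes.get_image(name): name is "scene" or "top" or "wrist"; returns a dict with "color" (480x640x3 uint8, red, green, blue), "fovy" (degrees; the focal length in pixels is half the picture's height over the tangent of half this angle, whatever the lens; pixels are square), "cx", "cy" (the principal point, pixels), "origin" and "orientation" of the camera in the world. Camera axes: x right, y down, z forward; pixel columns grow to the right and rows downward; lengths in m; the calibration is good to about 2 mm. A picture is of the moment at which its call begins. There is no depth.
- manip.sign_off(): hands the job in; it is judged then, once.
The state is a dict: "clock": time; "joint_positions": joint angles; "dq": joint speeds; "tau": joint torques, N m; "tool_pos": TCP position; "orientation": TCP orientation; "force": force on the tool from outside, world axes, zero at the start; "torque": the same for the moment, N m; "width": finger opening in m; "gripper_force": force on a finger pad.
Only numpy, scipy, OpenCV 4.12 (cv2) and the standard library are available. Lean on these libraries where they do the work, as an engineer would, in place of code of your own. Each camera call takes 0.05 s, during which the arm holds its last target. There are 200 camera calls.

TASK

Turn the winged clamp knob of the phone-board test fixture clockwise until its keeper arm is swung out of the way, then take the board carrier by its upright grip and slide it, board first, in behind the fixture's lip until you feel the spring contacts give and it is pressed fully home. How deep the contacts sit is not visible, so go by feel and do not ram them. Finish while still holding the carrier pressed home (let go and the springs push it back out), and leave the other things on the bench where they are.

Things in the scene. Friction and masses are not known exactly. Their poses are not given: they have to be found in the camera images.
- fixture: Fixed test fixture: aluminium base plate 12 thick, x -110 to +100, y -95 to +95; origin on the underside; +x is the push-in direction. Two black rails on it, 12 high, inner faces at y +35 and -35, x 0 to +90, mouths flaring out over x -22 to 0. A lip bridges them over x +20 to +90: underside 24, top 32 above the bench. The plate before the rails is flat and open from above apart from the keeper.
- mouth (a point): Point of the fixture on the plate's top (12 mm above the bench), centred between the rails, under the front edge of the lip (fixture x = +20). Axes as the fixture's.
- knob (a joint): Angle of the clamp knob and its keeper, rad, growing clockwise from above: 0 to 0.2 at the start (keeper points to fixture -y, across the way in), 1.6 at its end stop (keeper to fixture -x, beside the way in); clear beyond 1.2. Vertical axis at fixture x -35, y +68; friction 0.06 N m, stays where left. Keeper: steel bar reaching 76 from the axis, 10 wide, 14 to 24 above the bench.
- knob_grip (a point): On the knob's axis at mid-height of its black wing, 49 mm above the bench. The wing is a block 44 long, 12 thick, 26 high (36 to 62 mm above the bench), its length in line with the keeper; below it a round cap of radius 13. Its axes turn with the knob; at 0 rad they are the fixture's, with the wing along y.
- carrier: Loose carrier, about 0.13 kg: aluminium plate 90 (x) x 64 (y) x 8 thick with a green phone board; origin at the centre of the underside; +x is its leading edge (board end). Near the other end a black upright grip, 22 (x) x 12 (y) x 30 high, centred at x -30, from 8 to 38 above the underside. Starts flat on the black mat.
- carrier_front (a point): Middle of the carrier's leading edge, at the underside: 45 mm ahead (+x) of its origin.
- carrier_grip (a point): Centre of the carrier's upright grip: x = -30, 23 mm above the underside.
- pins (a joint): Travel of the spring contact bar under the lip, m: 0 at rest, 0.006 at its hard stop. The carrier's leading edge pushes it to fixture +x: it gives at about 3 N, takes 7 N at 4 mm, 9 N at 6 mm. Its resting face lies 28 to 42 mm behind the lip's front edge, unknown each time. Fully home: pressed 4 mm or more.
- phone: Bystander: phone with a grey glass face, 146 (x) x 70 x 8, lying flat on the mat; origin at the centre of its underside.
- bottle: Bystander: small white bottle, radius 18, height 85, upright; origin under its centre.
- spool: Bystander: aluminium solder spool, radius 28, height 46, upright; origin under its centre.
- tape: Bystander: amber ring like a roll of tape, radius 36, height 12, lying flat; origin under its centre.
- screwdriver: Bystander: screwdriver 150 long lying along its x.
- tweezers: Bystander: dark tweezers 120 long, lying flat along their x.
Things that resemble listed ones, but are neither listed nor needed, are in the scene too. Leave any brown look-alike of the carrier alone.

How it is judged:
On the way, in this order (a step that is already met when the one before it is completed fails the run):
1. the keeper is swung out of the way before the carrier is under the lip (value of joint knob above 1.2 rad and distance between carrier_front and mouth above 0.03 m), for 0.2 s.
2. the carrier's leading edge is behind the lip, between the rails (x of carrier_front in the frame of mouth above 0.006 m and y of carrier_front in the frame of mouth between -0.006 and 0.006 m and z of carrier_front in the frame of mouth between -0.004 and 0.007 m and angle between the x axis of carrier and the x axis of fixture, either way round below 0.12 rad), for 0.05 s.
At the end, for the whole second after the job is handed in: Fingers still on the carrier (over 2 N), pressing it home at rest: leading edge under the lip, within 6 mm of the middle, flat, square to 0.12 rad, pressing the spring contacts 4 mm or more of their 6 mm (over 4 N); knob beyond 1.2 rad (x of carrier_front in the frame of mouth above 0.025 m and y of carrier_front in the frame of mouth between -0.006 and 0.006 m and z of carrier_front in the frame of mouth between -0.004 and 0.007 m and angle between the x axis of carrier and the x axis of fixture, either way round below 0.12 rad and value of joint knob above 1.2 rad and value of joint pins above 0.004 m and contact force between carrier and pins above 4 N and contact force between the fingers and carrier above 2 N and linear speed of carrier below 0.02 m/s); the arm keeps its last pose, push and grip.
It fails at once if the spring contacts are rammed (carrier on contacts above 45 N) (contact force between carrier and pins above 45 N).
It fails at once if another thing on the bench is pushed more than 30 mm away (distance of any of phone, bottle, spool, tape, screwdriver, tweezers from where it was at the start of the episode above 0.03 m).
It also fails if it takes over 64 s, if anything falls off the work surface, if the arm or the gripper's body presses on something with over 40 N, if the wrist force passes 120 N, or if a joint passes its speed limit or range.

## Working session

There is one attempt and no reset: what is moved stays moved. The work goes in short steps, Python scripts to look and compute and a tool call to move; the robot and the scene stay as the last step left them, time stands still between calls to the robot, and variables do not carry over. Pictures are saved under pics/ and viewed, at most 10 in all, crops included, and the job is handed in when it is done.

Besides the shell and the picture viewer there is one more tool, called in YAML: its name, and indented under it one key for each argument. play_rows: Moves the arm, as the interface text tells. Its arguments: {"type":"object","properties":{"increments":{"type":"array","items":{"type":"object","properties":{"claw":{"type":"number"},"tx":{"type":"number"},"ty":{"type":"number"},"tz":{"type":"number"},"yaw":{"type":"number"}}}},"force":{"type":"number"}},"required":["increments"]}

```bash
mkdir -p pics; cat > h.py <<'E'
import numpy as np, cv2
from cell import telemetry, eyes, manip
def grab(n,save=None):
    d=eyes.get_image(n)
    if save: cv2.imwrite('pics/'+save,d['color'][:,:,::-1])
    np.save('pics/last_%s.npy'%n,d,allow_pickle=True); return d
def last(n): return np.load('pics/last_%s.npy'%n,allow_pickle=True).item()
def ray(d,u,v):
    f=240/np.tan(np.radians(d['fovy'])/2)
    r=np.array(d['orientation'])@np.array([(u-d['cx'])/f,(v-d['cy'])/f,1]); return np.array(d['origin']),r/np.linalg.norm(r)
def onz(d,u,v,z):
    o,r=ray(d,u,v); return o+r*(z-o[2])/r[2]
def two(d1,p1,d2,p2):
    o1,r1=ray(d1,*p1);o2,r2=ray(d2,*p2)
    s=np.linalg.lstsq(np.c_[r1,-r2],o2-o1,rcond=None)[0]
    a,b=o1+s[0]*r1,o2+s[1]*r2; return (a+b)/2,np.linalg.norm(a-b)
E
python3 - <<'E'
from h import *
for n in('top','scene'):
    d=grab(n,n+'1.png'); print(n,d['fovy'],d['cx'],d['cy'],d['origin'],np.round(d['orientation'],3).tolist())
s=telemetry.read_state(); print(s)
E
```

```text
top 43.16079563820741 328.0511330457945 237.08386662620885 [0.33183495 0.02650723 1.29619142] [[0.015, -0.98, 0.198], [-1.0, -0.012, 0.018], [-0.015, -0.198, -0.98]]
scene 50.65257043961595 321.18061027290645 234.5567205845992 [1.39098994 0.17950736 0.72288588] [[-0.175, 0.612, -0.771], [0.984, 0.123, -0.126], [0.018, -0.781, -0.624]]
{'clock': 0.1, 'joint_positions': array([-1.25861966e+00,  3.00424766e-01,  1.52149978e+00, -2.94679164e-06,
        1.32070616e+00, -6.66334754e-02]), 'dq': array([ 5.21792558e-04,  3.73424406e-04, -1.46471823e-03, -3.54043857e-05,
        1.70058999e-04,  2.82228906e-04]), 'tau': array([ 2.70927383e-03, -5.32635820e+01, -3.53280652e+01,  7.10748928e-02,
        2.34572939e-02, -6.56018642e-05]), 'tool_pos': array([ 0.20337109, -0.5109934 ,  0.40414603]), 'orientation': array([[ 9.29105062e-01,  3.69815739e-01, -3.21536476e-04],
       [ 3.69815873e-01, -9.29104540e-01,  9.87008175e-04],
       [ 6.62701587e-05, -1.03594358e-03, -9.99999461e-01]]), 'force': array([-0.9911788 ,  1.40158894,  0.01831338]), 'torque': array([ 0.05643483, -0.00262621,  0.04900611]), 'gripper_force': 0.0, 'width': 0.09388714900609699}
```

View pics/top1.png

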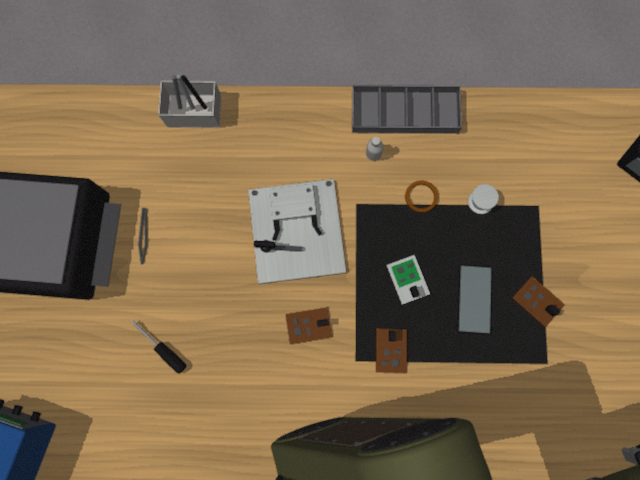

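View pics/scene1.png

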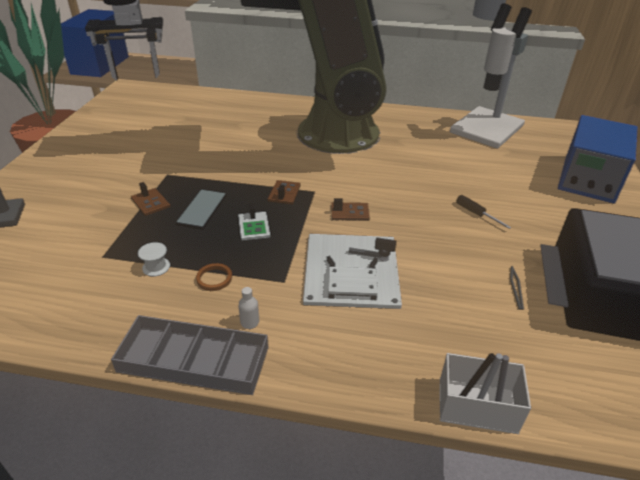

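The top view shows the fixture around (297,232), with the lip at (295,203), the knob at (263,245) and the keeper reaching to (303,248). The real carrier is on the mat at (408,280), grip at (416,292), board end up-left. The scene view agrees: knob at (385,245), carrier at (254,226). The brown carriers are decoys.

```bash
python3 - <<'E'
from h import *
t=last('top')
def rect(mask,name,z):
    cs,_=cv2.findContours(mask,cv2.RETR_EXTERNAL,cv2.CHAIN_APPROX_NONE)
    c=max(cs,key=cv2.contourArea); P=np.array([onz(t,u,v,z)[:2] for u,v in c[:,0]],np.float32)*1000
    r=cv2.minAreaRect(P); print(name,np.round(r[0],1),np.round(r[1],1),round(r[2],2),np.round(cv2.boxPoints(r)).tolist())
im=t['color'];hsv=cv2.cvtColor(im,cv2.COLOR_RGB2HSV)
lo=((hsv[...,1]<45)&(hsv[...,2]>105)).astype(np.uint8)
m=np.zeros_like(lo);m[175:290,240:350]=lo[175:290,240:350]
m=cv2.morphologyEx(m,cv2.MORPH_CLOSE,np.ones((9,9)));rect(m,'fix',.012)
g=((hsv[...,1]>110)&(hsv[...,0]>45)&(hsv[...,0]<85)).astype(np.uint8);m=np.zeros_like(g);m[240:320,370:440]=g[240:320,370:440];rect(m,'board',.011)
m=np.zeros_like(lo);m[245:315,375:440]=((hsv[...,2]>100))[245:315,375:440]
m=cv2.morphologyEx(m,cv2.MORPH_CLOSE,np.ones((5,5)));rect(m,'carrier',.010)
for p,z in(((263,245),.062),((303,248),.024),((416,292),.04)):print(p,onz(t,*p,z))
s=last('scene')
print('knob top 2view',two(t,(263,244),s,(385,243)))
w=grab('wrist');print(w['fovy'],w['origin'],np.round(w['orientation'],3).tolist())
E
```

```text
fix [606.  119.5] [209.9 189.7] 8.0 [[489.0, 199.0], [515.0, 11.0], [723.0, 40.0], [697.0, 228.0]]
board [ 516.2 -116. ] [45.9 47.9] 20.98 [[486.0, -102.0], [503.0, -147.0], [546.0, -130.0], [529.0, -85.0]]
carrier [ 503.  -120.9] [90.7 65.3] 21.17 [[449.0, -107.0], [472.0, -168.0], [557.0, -135.0], [534.0, -74.0]]
(263, 245) [0.56304504 0.18396437 0.062     ]
(303, 248) [0.56468849 0.1031059  0.024     ]
(416, 292) [ 0.47204544 -0.13406415  0.04      ]
knob top 2view (array([0.56661181, 0.18235038, 0.05520682]), np.float64(0.005095005955561873))
62.34410992479245 [ 0.26505497 -0.48687653  0.38358758] [[0.37, -0.905, -0.213], [-0.929, -0.36, -0.083], [-0.001, 0.228, -0.974]]
```

play_rows:
  increments:
    - {"tx": 0.03, "ty": -0.02}
    - {"tx": 0.065, "ty": -0.042}
    - {"tx": 0.1, "ty": -0.063}
    - {"tx": 0.132, "ty": -0.085}
    - {"tx": 0.165, "ty": -0.106}
    - {"tx": 0.2, "ty": -0.127}
    - {"tx": 0.2, "ty": -0.127}
    - {"tx": 0.2, "ty": -0.127}

```text
validation failed for argument at $.in...
```

play_rows:
  increments:
    - {"tx": 0.03, "ty": -0.02}
    - {"tx": 0.065, "ty": -0.042}
    - {"tx": 0.1, "ty": -0.063}
    - {"tx": 0.132, "ty": -0.085}
    - {"tx": 0.165, "ty": -0.106}
    - {"tx": 0.195, "ty": -0.125}
    - {"tx": 0.195, "ty": -0.125}
    - {"tx": 0.195, "ty": -0.125}

```text
validation failed for argument at $.in...
```

```bash
python3 - <<'E'
from h import *
d=grab('wrist','w1.png'); s=telemetry.read_state(); print(s['clock'],s['tool_pos'],s['force'],np.round(s['orientation'],4).tolist())
np.save('pics/w1.npy',d,allow_pickle=True)
E
```

```text
0.2 [ 0.20338035 -0.51099313  0.40431693] [0.5683113  0.58930238 0.00117859] [[0.9291, 0.3698, -0.0002], [0.3698, -0.9291, 0.0006], [0.0001, -0.0007, -1.0]]
```

View pics/w1.png

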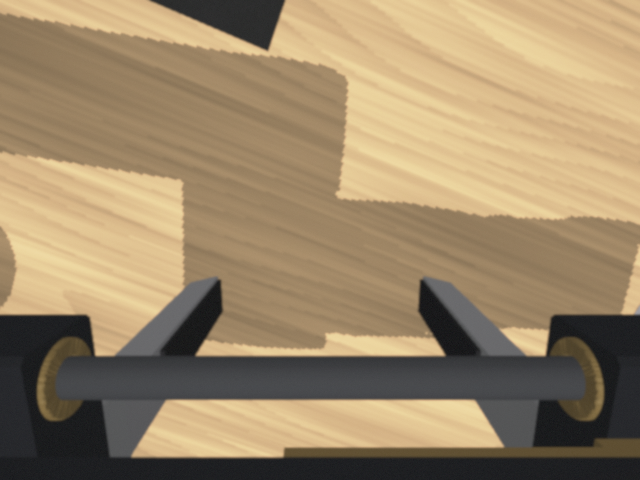

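The call was refused and the arm did not move. The wrist view shows only the wooden bench and the fingers, near (200,300) and (440,300). I'll retry with every field filled in.

play_rows:
  increments:
    - {"tx": 0.03, "ty": -0.02, "tz": 0, "yaw": 0, "claw": 1}
    - {"tx": 0.065, "ty": -0.042, "tz": 0, "yaw": 0, "claw": 1}
    - {"tx": 0.1, "ty": -0.063, "tz": 0, "yaw": 0, "claw": 1}
    - {"tx": 0.132, "ty": -0.085, "tz": 0, "yaw": 0, "claw": 1}
    - {"tx": 0.165, "ty": -0.106, "tz": 0, "yaw": 0, "claw": 1}
    - {"tx": 0.2, "ty": -0.127, "tz": 0, "yaw": 0, "claw": 1}
    - {"tx": 0.2, "ty": -0.127, "tz": 0, "yaw": 0, "claw": 1}
    - {"tx": 0.2, "ty": -0.127, "tz": 0, "yaw": 0, "claw": 1}

```text
clock: 0.87
tool_pos: [0.3432, -0.3177, 0.4048]
orientation: [[0.928, 0.373, 0.0], [0.373, -0.928, -0.0], [0.0, 0.0, -1.0]]
force: [-0.1, -0.7, 0.0]
width: 0.0941
gripper_force: 0.0
```

play_rows:
  increments:
    - {"tx": 0.03, "ty": -0.02, "tz": 0, "yaw": 0, "claw": 1}
    - {"tx": 0.065, "ty": -0.042, "tz": 0, "yaw": 0, "claw": 1}
    - {"tx": 0.1, "ty": -0.063, "tz": 0, "yaw": 0, "claw": 1}
    - {"tx": 0.132, "ty": -0.085, "tz": 0, "yaw": 0, "claw": 1}
    - {"tx": 0.165, "ty": -0.106, "tz": 0, "yaw": 0, "claw": 1}
    - {"tx": 0.18, "ty": -0.124, "tz": 0, "yaw": 0, "claw": 1}
    - {"tx": 0.18, "ty": -0.124, "tz": 0, "yaw": 0, "claw": 1}
    - {"tx": 0.18, "ty": -0.124, "tz": 0, "yaw": 0, "claw": 1}

```text
clock: 1.53
tool_pos: [0.4637, -0.1376, 0.4044]
orientation: [[0.929, 0.371, -0.001], [0.371, -0.929, -0.0], [-0.001, -0.0, -1.0]]
force: [-0.2, -0.4, 0.7]
width: 0.0942
gripper_force: 0.0
```

```bash
python3 - <<'E'
from h import *
d=grab('wrist','w2.png'); s=telemetry.read_state(); print(s['clock'],s['tool_pos'],s['force'])
np.save('pics/w2.npy',d,allow_pickle=True)
E
```

```text
1.5833 [ 0.4634645  -0.13822274  0.40448416] [ 0.393354    0.24663622 -1.42752528]
```

View pics/w2.png

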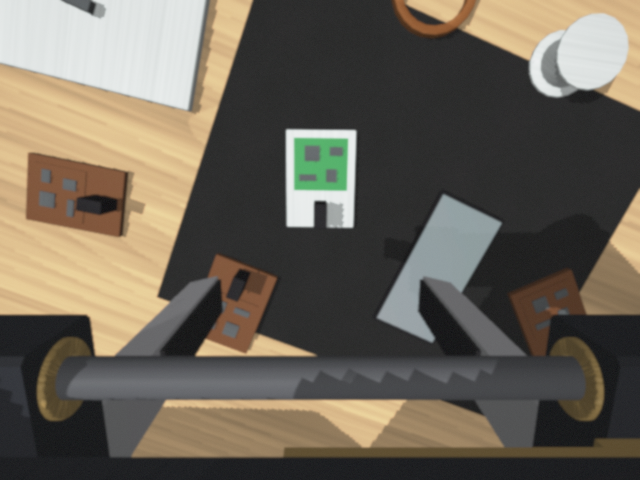

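The wrist view shows the carrier upright at (321,178), grip at (320,213), with the phone and the brown decoys clear of the finger paths.

```bash
python3 - <<'E'
from h import *
d=last('wrist');t=last('top')
def rect(d,m,z):
    c=max(cv2.findContours(m,0,cv2.CHAIN_APPROX_NONE)[0],key=cv2.contourArea)
    r=cv2.minAreaRect(np.array([onz(d,u,v,z)[:2] for u,v in c[:,0]],np.float32)*1000);print(np.round(r[0],1),np.round(r[1],1),round(r[2],2));return c[:,0]
im=d['color'];m=np.zeros(im.shape[:2],np.uint8);m[115:245,270:370]=(im.max(2)>110)[115:245,270:370]
c=rect(d,cv2.morphologyEx(m,3,np.ones((5,5))),.009)
q=cv2.boxPoints(cv2.minAreaRect(c));print('px',q.tolist())
# grip: black blob
def blob(d,r,th):
    g=np.zeros(d['color'].shape[:2],np.uint8);a,b,x,y=r;g[a:b,x:y]=(d['color'].max(2)<th)[a:b,x:y]
    c=max(cv2.findContours(g,0,2)[0],key=cv2.contourArea);return cv2.minAreaRect(c),cv2.boundingRect(c)
print(blob(d,(195,227,300,345),60),blob(t,(280,302,405,425),60))
im=t['color'];
m=np.zeros(im.shape[:2],np.uint8);m[245:315,375:440]=(im.max(2)>100)[245:315,375:440]
c2=max(cv2.findContours(m,0,2)[0],key=cv2.contourArea)[:,0];q2=cv2.boxPoints(cv2.minAreaRect(c2))
P2=[onz(t,*p,.009) for p in q2]
for p in q:
    w=onz(d,*p,.009);k=np.argmin([np.linalg.norm(w-x) for x in P2]);print(two(d,p,t,q2[k]))
E
```

```text
[ 503.6 -122.1] [90.3 65.6] 21.74
px [[284.9999694824219, 226.99996948242188], [284.9999694824219, 128.99996948242188], [355.9999694824219, 128.99996948242188], [355.9999694824219, 226.99996948242188]]
(((320.1413879394531, 214.0305633544922), (9.417901039123535, 24.400922775268555), 2.726310968399048), (315, 202, 11, 25)) (((414.1724548339844, 291.4309997558594), (9.841852188110352, 6.685032367706299), 68.19859313964844), (410, 286, 9, 11))
(array([ 0.44849244, -0.1074201 ,  0.0058189 ]), np.float64(3.316129285720897e-05))
(array([ 0.53400466, -0.07506506,  0.0040708 ]), np.float64(0.0005935977856375813))
(array([ 0.5573798 , -0.13513563,  0.01252108]), np.float64(0.0005582142837740747))
(array([ 0.47326781, -0.17021857,  0.00078524]), np.float64(0.0035270893700035766))
```

play_rows:
  increments:
    - {"tx": 0.03, "ty": -0.03, "tz": 0, "yaw": -0.1, "claw": 1}
    - {"tx": 0.06, "ty": -0.06, "tz": 0, "yaw": -0.2, "claw": 1}
    - {"tx": 0.09, "ty": -0.09, "tz": 0, "yaw": -0.3, "claw": 1}
    - {"tx": 0.12, "ty": -0.12, "tz": 0, "yaw": -0.4, "claw": 1}
    - {"tx": 0.14, "ty": -0.14, "tz": 0, "yaw": -0.5, "claw": 1}
    - {"tx": 0.16, "ty": -0.17, "tz": 0, "yaw": -0.6, "claw": 1}
    - {"tx": 0.18, "ty": -0.2, "tz": 0, "yaw": -0.7, "claw": 1}
    - {"tx": 0.18, "ty": -0.23, "tz": 0, "yaw": -0.8, "claw": 1}

```text
clock: 2.25
tool_pos: [0.5475, 0.1432, 0.404]
orientation: [[0.379, 0.925, -0.0], [0.925, -0.379, -0.0], [-0.0, -0.0, -1.0]]
force: [-0.7, 0.1, 0.0]
width: 0.094
gripper_force: 0.0
```

```bash
python3 - <<'E'
from h import *
d=grab('wrist','w3.png'); s=telemetry.read_state(); print(s['clock'],s['tool_pos'],s['force'])
np.save('pics/w3.npy',d,allow_pickle=True)
E
```

```text
2.3 [0.54512362 0.14655237 0.40409182] [-1.75656967  3.43901369  0.12911932]
```

View pics/w3.png

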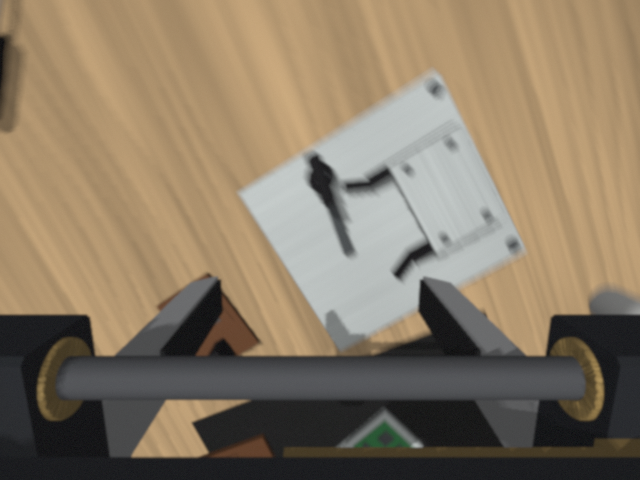

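play_rows:
  increments:
    - {"tx": 0.01, "ty": 0.002, "tz": 0, "yaw": -0.1, "claw": 1}
    - {"tx": 0.02, "ty": 0.004, "tz": 0, "yaw": -0.2, "claw": 1}
    - {"tx": 0.03, "ty": 0.006, "tz": 0, "yaw": -0.3, "claw": 1}
    - {"tx": 0.042, "ty": 0.007, "tz": 0, "yaw": -0.37, "claw": 1}
    - {"tx": 0.042, "ty": 0.007, "tz": 0, "yaw": -0.37, "claw": 1}
    - {"tx": 0.042, "ty": 0.007, "tz": 0, "yaw": -0.37, "claw": 1}
    - {"tx": 0.042, "ty": 0.007, "tz": 0, "yaw": -0.37, "claw": 1}
    - {"tx": 0.042, "ty": 0.007, "tz": 0, "yaw": -0.37, "claw": 1}

```text
clock: 2.97
tool_pos: [0.5683, 0.178, 0.4047]
orientation: [[0.025, 1.0, 0.0], [1.0, -0.025, -0.0], [-0.0, 0.0, -1.0]]
force: [-0.1, 0.2, 0.4]
width: 0.0945
gripper_force: 0.0
```

```bash
python3 - <<'E'
from h import *
d=grab('wrist','w4.png'); s=telemetry.read_state(); print(s['clock'],s['tool_pos'],s['force'],np.round(s['orientation'],3).tolist())
np.save('pics/w4.npy',d,allow_pickle=True)
E
```

```text
3.0167 [0.56829175 0.17818958 0.40476088] [-0.56236667 -0.30483563  1.09126422] [[0.024, 1.0, 0.0], [1.0, -0.024, -0.0], [-0.0, 0.0, -1.0]]
```

View pics/w4.png

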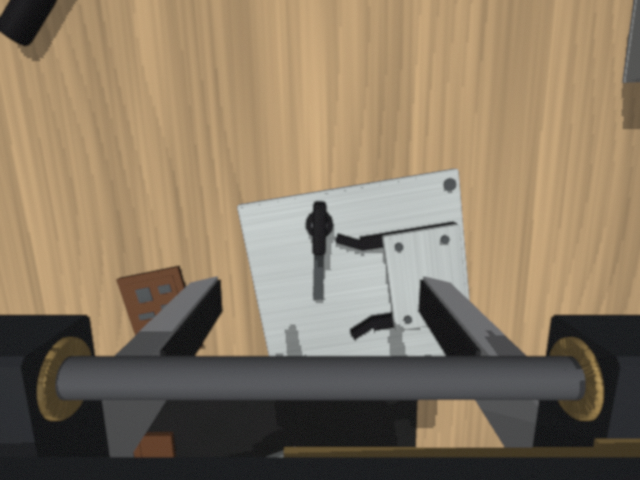

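The wing is vertical in the image, from (319,201) to (319,254), so the gripper is aligned with it. The keeper runs down to (318,298).

```bash
python3 - <<'E'
from h import *
d=last('wrist');t=last('top')
g=np.zeros((480,640),np.uint8);g[195:260,295:335]=(d['color'].max(2)<60)[195:260,295:335]
for v in range(198,262,4):
    x=np.where(g[v])[0];print(v,(x.min(),x.max()) if len(x) else None,end=' ')
P=[onz(d,*p,.062) for p in((319.5,201),(319.5,254))];print(P,np.mean(P,0))
h=t['color'].max(2)[236:256,250:285];print();print(h[::2])
for p in((254,245),(274,246)):print(onz(t,*p,.062))
print(two(d,(319.5,201),t,(254.5,245)),two(d,(319.5,254),t,(274,247)))
# plate edges
im=d['color'];hsv=cv2.cvtColor(im,cv2.COLOR_RGB2HSV)
for p in((239,206),(457,170)):print('plate corner',onz(d,*p,.012))
E
```

```text
198 None 202 (np.int64(316), np.int64(321)) 206 (np.int64(314), np.int64(324)) 210 (np.int64(314), np.int64(325)) 214 (np.int64(311), np.int64(327)) 218 (np.int64(308), np.int64(330)) 222 (np.int64(307), np.int64(331)) 226 (np.int64(307), np.int64(331)) 230 (np.int64(308), np.int64(330)) 234 (np.int64(311), np.int64(327)) 238 (np.int64(313), np.int64(324)) 242 (np.int64(313), np.int64(324)) 246 (np.int64(314), np.int64(324)) 250 (np.int64(314), np.int64(324)) 254 (np.int64(315), np.int64(323)) 258 (np.int64(316), np.int64(321)) [array([0.56909923, 0.20624744, 0.062     ]), array([0.5679687 , 0.16187089, 0.062     ])] [0.56853397 0.18405916 0.062     ]

[[169 171 157 153 167 167 169 171 172 170 169 171 173 170 172 171 171 171
  168 169 171 171 150  89  26  33  25  71 107 111 126 155 172 169 172]
 [172 170 155 150 167 168 169 171 171 171 171 170 171 172 170 170 172 171
  171 170 170 153  96  29  30  30  49  91 114 112 145 172 170 171 171]
 [175 175 175 162 143 124 103 122 136 138 137 135 137 119  82  70  65  93
  122 141 146 152 136 107 107  79 110 130 125 156 171 169 168 170 170]
 [17
[... 638 characters left out ...]
 33  29  29
   24  37  73  92  95  94  89  83 105 124 125 123 122 121 121 120 112]
 [175 176 176 174 171 168 173 175 173 176 176 176 172 152 127 117 105 115
  126 136 141 143 142 144 156 172 172 174 172 174 173 172 170 170 172]
 [180 182 184 181 172 167 174 174 175 175 177 174 174 173 175 176 176 175
  176 174 174 174 171 175 175 172 170 172 173 172 171 173 172 171 173]]
[0.56281883 0.20266308 0.062     ]
[0.56121332 0.16105326 0.062     ]
(array([0.56808815, 0.20425086, 0.03881482]), np.float64(0.0022584479178646604)) (array([0.56464048, 0.16062943, 0.04991335]), np.float64(0.007365905453550726))
plate corner [0.49303049 0.1976716  0.012     ]
plate corner [0.69625911 0.22584497 0.012     ]
```

play_rows:
  increments:
    - {"tx": 0.005, "ty": 0, "tz": 0.03, "yaw": 0, "claw": 0.6}
    - {"tx": 0.005, "ty": 0, "tz": 0.06, "yaw": 0, "claw": 0.5}
    - {"tx": 0.005, "ty": 0, "tz": 0.09, "yaw": 0, "claw": 0.5}
    - {"tx": 0.005, "ty": 0, "tz": 0.12, "yaw": 0, "claw": 0.5}
    - {"tx": 0.005, "ty": 0, "tz": 0.14, "yaw": 0, "claw": 0.5}
    - {"tx": 0.005, "ty": 0, "tz": 0.155, "yaw": 0, "claw": 0.5}
    - {"tx": 0.005, "ty": 0, "tz": 0.165, "yaw": 0, "claw": 0.5}
    - {"tx": 0.005, "ty": 0, "tz": 0.165, "yaw": 0, "claw": 0.5}

```text
clock: 3.68
tool_pos: [0.5681, 0.1837, 0.2379]
orientation: [[0.023, 1.0, -0.003], [1.0, -0.023, -0.001], [-0.001, -0.003, -1.0]]
force: [-0.4, 0.3, 0.9]
width: 0.0475
gripper_force: 0.0
```

play_rows:
  force: 20
  increments:
    - {"tx": 0, "ty": 0, "tz": 0, "yaw": 0, "claw": 0.3}
    - {"tx": 0, "ty": 0, "tz": 0, "yaw": 0, "claw": 0}
    - {"tx": 0, "ty": 0, "tz": 0, "yaw": 0, "claw": 0}
    - {"tx": 0, "ty": 0, "tz": 0, "yaw": 0, "claw": 0}
    - {"tx": 0, "ty": 0, "tz": 0, "yaw": 0, "claw": 0}
    - {"tx": 0, "ty": 0, "tz": 0, "yaw": 0, "claw": 0}
    - {"tx": 0, "ty": 0, "tz": 0, "yaw": 0, "claw": 0}
    - {"tx": 0, "ty": 0, "tz": 0, "yaw": 0, "claw": 0}

```text
clock: 4.35
tool_pos: [0.5681, 0.1842, 0.2402]
orientation: [[0.022, 1.0, -0.002], [1.0, -0.022, -0.0], [-0.0, -0.002, -1.0]]
force: [-8.1, -1.7, 8.2]
width: 0.0118
gripper_force: 20.0
```

play_rows:
  increments:
    - {"tx": 0, "ty": 0, "tz": 0, "yaw": 0.09, "claw": 0}
    - {"tx": 0, "ty": 0, "tz": 0, "yaw": 0.18, "claw": 0}
    - {"tx": 0, "ty": 0, "tz": 0, "yaw": 0.27, "claw": 0}
    - {"tx": 0, "ty": 0, "tz": 0, "yaw": 0.36, "claw": 0}
    - {"tx": 0, "ty": 0, "tz": 0, "yaw": 0.45, "claw": 0}
    - {"tx": 0, "ty": 0, "tz": 0, "yaw": 0.54, "claw": 0}
    - {"tx": 0, "ty": 0, "tz": 0, "yaw": 0.63, "claw": 0}
    - {"tx": 0, "ty": 0, "tz": 0, "yaw": 0.7, "claw": 0}

```text
clock: 5.02
tool_pos: [0.5686, 0.1839, 0.2401]
orientation: [[0.664, 0.747, 0.001], [0.747, -0.664, -0.0], [0.0, 0.001, -1.0]]
force: [1.2, -3.4, 2.5]
width: 0.0118
gripper_force: 20.0
```

play_rows:
  increments:
    - {"tx": 0, "ty": 0, "tz": 0, "yaw": 0.09, "claw": 0}
    - {"tx": 0, "ty": 0, "tz": 0, "yaw": 0.18, "claw": 0}
    - {"tx": 0, "ty": 0, "tz": 0, "yaw": 0.27, "claw": 0}
    - {"tx": 0, "ty": 0, "tz": 0, "yaw": 0.36, "claw": 0}
    - {"tx": 0, "ty": 0, "tz": 0, "yaw": 0.45, "claw": 0}
    - {"tx": 0, "ty": 0, "tz": 0, "yaw": 0.54, "claw": 0}
    - {"tx": 0, "ty": 0, "tz": 0, "yaw": 0.63, "claw": 0}
    - {"tx": 0, "ty": 0, "tz": 0, "yaw": 0.67, "claw": 0}

```text
clock: 5.68
tool_pos: [0.569, 0.1831, 0.2402]
orientation: [[0.985, 0.173, 0.002], [0.173, -0.985, -0.002], [0.002, 0.002, -1.0]]
force: [4.7, -10.2, 1.1]
width: 0.0118
gripper_force: 20.0
```

play_rows:
  increments:
    - {"tx": 0, "ty": 0, "tz": 0, "yaw": 0, "claw": 0}
    - {"tx": 0, "ty": 0, "tz": 0, "yaw": 0, "claw": 0}
    - {"tx": 0, "ty": 0, "tz": 0, "yaw": 0, "claw": 0}

```text
clock: 5.93
tool_pos: [0.569, 0.1831, 0.2402]
orientation: [[0.984, 0.177, 0.002], [0.177, -0.984, -0.002], [0.002, 0.002, -1.0]]
force: [4.1, -10.6, 1.9]
width: 0.0119
gripper_force: 20.0
```

play_rows:
  increments:
    - {"tx": 0, "ty": 0, "tz": 0, "yaw": 0, "claw": 0.4}
    - {"tx": 0, "ty": 0, "tz": 0, "yaw": 0, "claw": 0.5}
    - {"tx": 0, "ty": 0, "tz": 0, "yaw": 0, "claw": 0.5}
    - {"tx": 0, "ty": 0, "tz": -0.02, "yaw": 0, "claw": 0.5}
    - {"tx": 0, "ty": 0, "tz": -0.045, "yaw": 0, "claw": 0.5}
    - {"tx": 0, "ty": 0, "tz": -0.075, "yaw": 0, "claw": 0.5}
    - {"tx": 0, "ty": 0, "tz": -0.1, "yaw": 0, "claw": 0.5}
    - {"tx": 0, "ty": 0, "tz": -0.1, "yaw": 0, "claw": 0.5}

```text
clock: 6.6
tool_pos: [0.5688, 0.1845, 0.3451]
orientation: [[0.984, 0.178, 0.007], [0.178, -0.984, 0.002], [0.008, -0.001, -1.0]]
force: [0.5, -0.7, 0.7]
width: 0.0469
gripper_force: 0.0
```

play_rows:
  increments:
    - {"tx": -0.01, "ty": 0.02, "tz": 0, "yaw": 0, "claw": 0.5}
    - {"tx": -0.02, "ty": 0.05, "tz": 0, "yaw": 0, "claw": 0.5}
    - {"tx": -0.035, "ty": 0.085, "tz": 0, "yaw": -0.05, "claw": 0.5}
    - {"tx": -0.05, "ty": 0.12, "tz": 0, "yaw": -0.1, "claw": 0.5}
    - {"tx": -0.065, "ty": 0.15, "tz": 0, "yaw": -0.15, "claw": 0.5}
    - {"tx": -0.08, "ty": 0.18, "tz": 0, "yaw": -0.197, "claw": 0.5}
    - {"tx": -0.095, "ty": 0.2, "tz": 0, "yaw": -0.197, "claw": 0.5}
    - {"tx": -0.095, "ty": 0.2, "tz": 0, "yaw": -0.197, "claw": 0.5}

```text
clock: 7.27
tool_pos: [0.5092, -0.0325, 0.3392]
orientation: [[0.931, 0.364, -0.001], [0.364, -0.931, -0.0], [-0.001, -0.0, -1.0]]
force: [-0.4, 0.6, 0.0]
width: 0.0473
gripper_force: 0.0
```

```bash
python3 - <<'E'
from h import *
s=telemetry.read_state(); R=s['orientation'];p=s['tool_pos'];print(s['clock'],p,np.arctan2(R[1,0],R[0,0]))
print(R.T@(np.array([.4754,-.1326,.33])-p))
E
```

```text
7.2667 [ 0.50917328 -0.03253419  0.33922271] 0.3730826188590597
[-0.06791338  0.08087332  0.00928102]
```

play_rows:
  increments:
    - {"tx": -0.02, "ty": 0.025, "tz": 0, "yaw": 0, "claw": 0.5}
    - {"tx": -0.045, "ty": 0.055, "tz": 0, "yaw": 0, "claw": 0.5}
    - {"tx": -0.068, "ty": 0.081, "tz": 0.01, "yaw": 0, "claw": 0.5}
    - {"tx": -0.068, "ty": 0.081, "tz": 0.02, "yaw": 0, "claw": 0.5}
    - {"tx": -0.068, "ty": 0.081, "tz": 0.03, "yaw": 0, "claw": 0.5}
    - {"tx": -0.068, "ty": 0.081, "tz": 0.03, "yaw": 0, "claw": 0.5}
    - {"tx": -0.068, "ty": 0.081, "tz": 0.03, "yaw": 0, "claw": 0.5}
    - {"tx": -0.068, "ty": 0.081, "tz": 0.03, "yaw": 0, "claw": 0.5}

```text
clock: 7.93
tool_pos: [0.4775, -0.1288, 0.3098]
orientation: [[0.93, 0.369, 0.0], [0.369, -0.93, 0.0], [0.0, -0.0, -1.0]]
force: [0.0, -0.4, 0.7]
width: 0.0469
gripper_force: 0.0
```

```bash
python3 - <<'E'
from h import *
d=grab('wrist','w5.png'); s=telemetry.read_state(); print(s['clock'],s['tool_pos'])
np.save('pics/w5.npy',d,allow_pickle=True)
E
```

```text
7.9833 [ 0.4774467  -0.12897038  0.31001622]
```

View pics/w5.png

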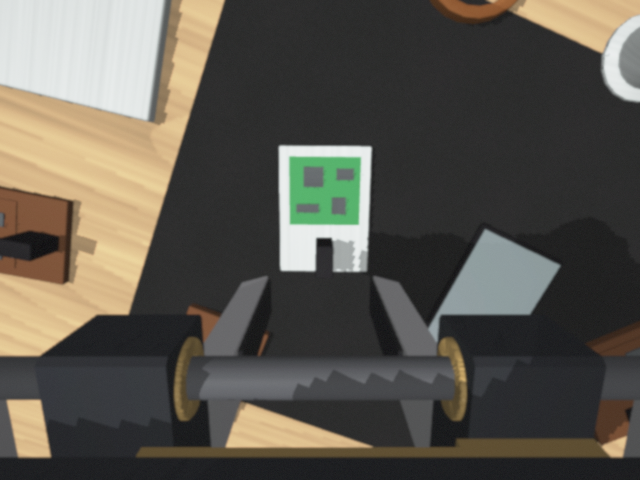

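The carrier is at (325,208), square to the view, with its grip at (324,255) between the finger lines. Next I triangulate it from the two wrist heights.

```bash
python3 - <<'E'
from h import *
a=np.load('pics/w2.npy',allow_pickle=True).item();b=np.load('pics/w5.npy',allow_pickle=True).item()
out={}
for n,d,r in(('a',a,(115,245,270,370)),('b',b,(130,285,265,385))):
    m=np.zeros((480,640),np.uint8);m[r[0]:r[1],r[2]:r[3]]=(d['color'].max(2)>110)[r[0]:r[1],r[2]:r[3]]
    m=cv2.morphologyEx(m,3,np.ones((7,7)))
    c=max(cv2.findContours(m,0,1)[0],key=cv2.contourArea)[:,0]
    rr=cv2.minAreaRect(np.array([onz(d,u,v,.009)[:2] for u,v in c],np.float32)*1000);print(rr)
    q=cv2.boxPoints(cv2.minAreaRect(c));out[n]=sorted(q.tolist(),key=lambda p:(round(p[1]/30),p[0]))
    k=(d['color'].max(2)<50)
    for v in range(195,275,3):
        x=np.where(k[v,300:345])[0]+300
        if len(x)and len(x)<30:print(n,v,x.min(),x.max(),end='; ')
for p,q in zip(out['a'],out['b']):print(p,q,two(a,p,b,q))
s=telemetry.read_state();R=s['orientation'];f=np.array(s['tool_pos'])
for p in((324,250),):
    w=onz(b,*p,.04);print('grip top',w,R.T@(w-f))
E
```

```text
((503.5625305175781, -122.12308502197266), (90.27133178710938, 65.641357421875), 21.73988914489746)
a 204 316 324; a 207 316 324; a 210 316 324; a 213 317 324; a 216 316 323; a 219 316 323; a 222 316 323; a 225 316 323; a 228 315 325; ((503.79559326171875, -121.6242904663086), (90.4042739868164, 64.66477966308594), 21.045642852783203)
b 240 318 330; b 243 318 330; b 246 318 331; b 249 319 330; b 252 318 329; b 255 318 330; b 258 318 330; b 261 319 330; b 264 318 329; b 267 320 328; b 270 322 330; b 273 301 333; [284.9999694824219, 128.99996948242188] [278.0, 145.0] (array([ 5.33862667e-01, -7.48442883e-02, -3.97689349e-04]), np.float64(9.633118854813187e-05))
[355.9999694824219, 128.99996948242188] [371.0, 145.0] (array([ 5.58162081e-01, -1.36042695e-01,  1.91169482e-04]), np.float64(0.00023382332439087026))
[284.9999694824219, 226.99996948242188] [278.0, 271.0] (array([ 0.44798116, -0.10719452,  0.00355241]), np.float64(0.0004185163157613186))
[355.9999694824219, 226.99996948242188] [371.0, 271.0] (array([ 0.47389851, -0.17145425,  0.00496958]), np.float64(0.0002426256486268176))
grip top [ 0.48382108 -0.12947574  0.04      ] [0.00562427 0.00274512 0.2700194 ]
```

play_rows:
  increments:
    - {"tx": -0.003, "ty": 0.003, "tz": 0.02, "yaw": 0, "claw": 0.5}
    - {"tx": -0.003, "ty": 0.003, "tz": 0.04, "yaw": 0, "claw": 0.5}
    - {"tx": -0.003, "ty": 0.003, "tz": 0.06, "yaw": 0, "claw": 0.5}
    - {"tx": -0.003, "ty": 0.003, "tz": 0.075, "yaw": 0, "claw": 0.5}
    - {"tx": -0.003, "ty": 0.003, "tz": 0.086, "yaw": 0, "claw": 0.5}
    - {"tx": -0.003, "ty": 0.003, "tz": 0.094, "yaw": 0, "claw": 0.5}
    - {"tx": -0.003, "ty": 0.003, "tz": 0.094, "yaw": 0, "claw": 0.5}
    - {"tx": -0.003, "ty": 0.003, "tz": 0.094, "yaw": 0, "claw": 0.5}

```text
clock: 8.65
tool_pos: [0.4756, -0.1337, 0.216]
orientation: [[0.93, 0.367, 0.0], [0.367, -0.93, -0.0], [0.0, 0.0, -1.0]]
force: [0.4, -0.9, -0.2]
width: 0.047
gripper_force: 0.0
```

play_rows:
  force: 40
  increments:
    - {"tx": 0, "ty": 0, "tz": 0, "yaw": 0, "claw": 0.3}
    - {"tx": 0, "ty": 0, "tz": 0, "yaw": 0, "claw": 0}
    - {"tx": 0, "ty": 0, "tz": 0, "yaw": 0, "claw": 0}
    - {"tx": 0, "ty": 0, "tz": 0, "yaw": 0, "claw": 0}
    - {"tx": 0, "ty": 0, "tz": 0, "yaw": 0, "claw": 0}
    - {"tx": 0, "ty": 0, "tz": 0, "yaw": 0, "claw": 0}
    - {"tx": 0, "ty": 0, "tz": 0, "yaw": 0, "claw": 0}
    - {"tx": 0, "ty": 0, "tz": 0, "yaw": 0, "claw": 0}

```text
clock: 9.32
tool_pos: [0.4753, -0.1338, 0.2158]
orientation: [[0.93, 0.367, 0.0], [0.367, -0.93, 0.0], [0.0, 0.0, -1.0]]
force: [-1.5, 1.2, 5.3]
width: 0.0115
gripper_force: 40.0
```

play_rows:
  increments:
    - {"tx": 0, "ty": 0, "tz": -0.01, "yaw": 0, "claw": 0}
    - {"tx": 0, "ty": 0, "tz": -0.03, "yaw": 0, "claw": 0}
    - {"tx": 0, "ty": 0, "tz": -0.05, "yaw": 0, "claw": 0}
    - {"tx": 0, "ty": 0, "tz": -0.06, "yaw": 0, "claw": 0}
    - {"tx": 0, "ty": 0, "tz": -0.06, "yaw": 0, "claw": 0}
    - {"tx": 0, "ty": 0, "tz": -0.06, "yaw": 0, "claw": 0}

```text
clock: 9.82
tool_pos: [0.4752, -0.1337, 0.2756]
orientation: [[0.93, 0.367, 0.0], [0.367, -0.93, -0.0], [0.0, 0.0, -1.0]]
force: [-0.7, 0.4, -1.8]
width: 0.0117
gripper_force: 40.0
```

```bash
python3 - <<'E'
from h import *
d=grab('wrist','w6.png');t=grab('top');grab('scene')
np.save('pics/w6.npy',d,allow_pickle=True)
s=telemetry.read_state();print(s['clock'],s['tool_pos'],np.round(s['orientation'],4).tolist(),s['force'],s['torque'],s['width'],s['gripper_force'])
v=np.vstack([d['color'][:280,180:460],t['color'][150:360,200:480]])
cv2.imwrite('pics/c6.png',v[:,:,::-1])
E
```

```text
9.9667 [ 0.47508448 -0.13369981  0.27457979] [[0.9302, 0.367, -0.0017], [0.367, -0.9302, 0.0006], [-0.0014, -0.0012, -1.0]] [ 0.64015515  1.45696919 -1.27591729] [-0.03417683  0.02331942  0.02114381] 0.011856603701233539 39.99447584152222
```

View pics/c6.png

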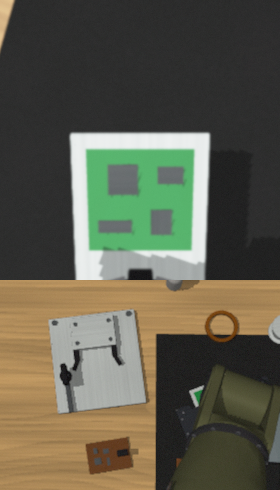

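The carrier is lifted and gripped, and the keeper now points along fixture -x beside the way in. I'm moving to the fixture mouth.

play_rows:
  increments:
    - {"tx": 0.01, "ty": -0.015, "tz": -0.02, "yaw": 0, "claw": 0}
    - {"tx": 0.025, "ty": -0.045, "tz": -0.02, "yaw": 0.03, "claw": 0}
    - {"tx": 0.04, "ty": -0.075, "tz": -0.02, "yaw": 0.08, "claw": 0}
    - {"tx": 0.055, "ty": -0.105, "tz": -0.02, "yaw": 0.12, "claw": 0}
    - {"tx": 0.07, "ty": -0.135, "tz": -0.02, "yaw": 0.16, "claw": 0}
    - {"tx": 0.085, "ty": -0.165, "tz": -0.02, "yaw": 0.2, "claw": 0}
    - {"tx": 0.1, "ty": -0.195, "tz": -0.02, "yaw": 0.235, "claw": 0}
    - {"tx": 0.109, "ty": -0.213, "tz": -0.02, "yaw": 0.235, "claw": 0}

```text
clock: 10.63
tool_pos: [0.4983, 0.1071, 0.2947]
orientation: [[0.99, 0.139, -0.001], [0.139, -0.99, 0.0], [-0.001, -0.0, -1.0]]
force: [0.1, -0.6, -1.4]
width: 0.0119
gripper_force: 40.0
```

play_rows:
  increments:
    - {"tx": 0, "ty": 0, "tz": 0, "yaw": 0, "claw": 0}
    - {"tx": 0, "ty": 0, "tz": 0.01, "yaw": 0, "claw": 0}
    - {"tx": 0, "ty": 0, "tz": 0.02, "yaw": 0, "claw": 0}
    - {"tx": 0, "ty": 0, "tz": 0.02, "yaw": 0, "claw": 0}
    - {"tx": 0, "ty": 0, "tz": 0.02, "yaw": 0, "claw": 0}
    - {"tx": 0, "ty": 0, "tz": 0.02, "yaw": 0, "claw": 0}

```text
clock: 11.13
tool_pos: [0.4986, 0.1036, 0.2755]
orientation: [[0.99, 0.139, -0.0], [0.139, -0.99, -0.0], [-0.0, -0.0, -1.0]]
force: [-0.1, 0.0, -0.7]
width: 0.0117
gripper_force: 40.0
```

```bash
python3 - <<'E'
from h import *
d=grab('wrist','w7.png');np.save('pics/w7.npy',d,allow_pickle=True)
s=telemetry.read_state();print(s['clock'],s['tool_pos'],np.round(s['orientation'],4).tolist(),s['force'],s['width'],s['gripper_force'])
E
```

```text
11.1833 [0.49865716 0.10378081 0.27573555] [[0.9902, 0.1394, 0.0001], [0.1394, -0.9902, -0.0], [0.0001, 0.0, -1.0]] [ 0.2680169  -0.02823099 -0.3547983 ] 0.011975468288394856 39.994524121284485
```

View pics/w7.png

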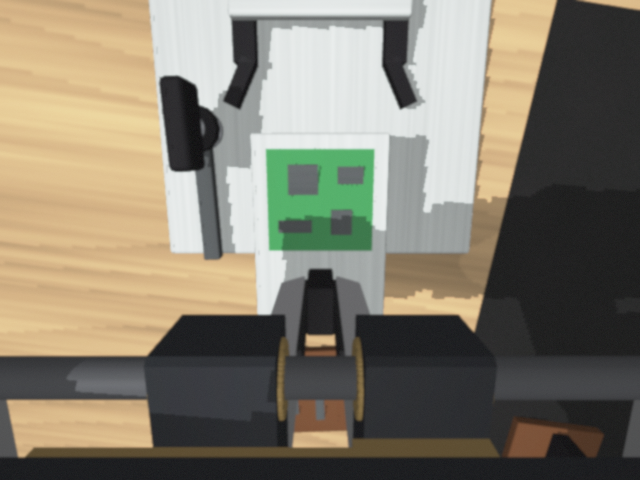

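The view shows the rails' inner edges near columns 256 and 383 at row 40, the lip's front edge at row 17, and the carrier's leading edge at row 134 spanning columns 252–388.

```bash
python3 - <<'E'
from h import *
d=last('wrist');s=telemetry.read_state();R=s['orientation'];f=np.array(s['tool_pos'])
T=lambda u,v,z:(R.T@(onz(d,u,v,z)-f))[:2]*1000
g=d['color'].max(2).astype(int)
for v in(30,38,46,54):
    x=np.where(g[v,225:415]<75)[0]+225;L=x[x<300];Rr=x[x>330]
    a,b=T(L.max()+.5,v,.024),T(Rr.min()-.5,v,.024);print('rail',v,L.max(),Rr.min(),a.round(1),b.round(1),((a+b)/2).round(1))
hsv=cv2.cvtColor(d['color'],cv2.COLOR_RGB2HSV)
for v in(40,100,150,220):
    sat=hsv[v,:,1];x=np.where(sat[100:240]>60)[0]+100;l=x[x<200].max();y=np.where(sat[440:520]>60)[0]+440;r=y.min() if len(y) else 0
    print('plate',v,l,r,T(l+.5,v,.012).round(1),T(r-.5,v,.012).round(1))
zt=f[2]-.2158+.0015+.008
for v in(140,180,220,260):print(v,g[v,244:262].tolist(),g[v,376:396].tolist())
print('front',T(252,133.5,zt),T(388,133.5,zt))
print('lipfront',T(231,17,.032),T(410,17,.032), 'flare tips',T(233,105,.024),T(407,105,.024))
E
```

```text
rail 30 256 384 [129.9 -33.2] [129.9  34. ] [129.9   0.4]
rail 38 256 384 [126.  -33.4] [126.   34.2] [126.    0.4]
rail 46 256 384 [122.1 -33.5] [122.1  34.3] [122.1   0.4]
rail 54 256 383 [118.2 -33.7] [118.1  33.9] [1.182e+02 1.000e-01]
plate 40 151 489 [128.1 -94. ] [128.   94.8]
plate 100 156 483 [ 96.4 -94.2] [96.3 94.4]
plate 150 160 479 [ 68.3 -94.5] [68.2 94.6]
plate 220 166 472 [ 26.2 -94.7] [26.1 94.1]
140 [160, 160, 159, 160, 160, 169, 193, 219, 230, 234, 235, 236, 237, 236, 237, 236, 235, 234] [234, 234, 234, 234, 234, 234, 235, 235, 235, 236, 236, 233, 218, 184, 159, 154, 159, 158, 159, 159]
180 [232, 232, 232, 233, 232, 232, 229, 225, 225, 230, 234, 234, 236, 236, 236, 236, 236, 235] [234, 234, 234, 235, 235, 236, 236, 236, 237, 236, 227, 203, 172, 160, 158, 159, 159, 160, 160, 162]
220 [232, 231, 230, 231, 232, 232, 232, 232, 230, 227, 227, 230, 231, 230, 232, 235, 236, 236] [234, 234, 234, 234, 235, 236, 237, 237, 234, 221, 187, 162, 158, 160, 162, 161, 162, 163, 163, 161]
260 [211, 210, 211, 210, 211, 210, 208, 209, 208, 209, 212, 218, 226, 232, 233, 234, 235, 235] [167, 167, 167, 169, 171, 171, 170, 166, 152, 141, 136, 134, 135, 135, 135, 133, 134, 134, 133, 135]
front [ 74.97660651 -30.19521858] [74.95124938 30.99360662]
lipfront [133.7018507 -44.7884996] [133.65834213  46.12055112] flare tips [ 92.25033102 -47.58097733] [92.20898995 48.36780174]
```

play_rows:
  increments:
    - {"tx": 0.005, "ty": 0, "tz": 0.008, "yaw": 0, "claw": 0}
    - {"tx": 0.012, "ty": 0, "tz": 0.018, "yaw": 0, "claw": 0}
    - {"tx": 0.018, "ty": 0, "tz": 0.028, "yaw": 0, "claw": 0}
    - {"tx": 0.022, "ty": 0, "tz": 0.036, "yaw": 0, "claw": 0}
    - {"tx": 0.022, "ty": 0, "tz": 0.042, "yaw": 0, "claw": 0}
    - {"tx": 0.022, "ty": 0, "tz": 0.045, "yaw": 0, "claw": 0}
    - {"tx": 0.022, "ty": 0, "tz": 0.046, "yaw": 0, "claw": 0}
    - {"tx": 0.022, "ty": 0, "tz": 0.046, "yaw": 0, "claw": 0}

```text
clock: 11.85
tool_pos: [0.5202, 0.1074, 0.2296]
orientation: [[0.99, 0.14, -0.0], [0.14, -0.99, -0.0], [-0.0, 0.0, -1.0]]
force: [-0.6, -0.3, -1.7]
width: 0.0114
gripper_force: 40.0
```

play_rows:
  increments:
    - {"tx": 0, "ty": 0, "tz": 0.0005, "yaw": 0, "claw": 0}
    - {"tx": 0, "ty": 0, "tz": 0.001, "yaw": 0, "claw": 0}
    - {"tx": 0, "ty": 0, "tz": 0.0015, "yaw": 0, "claw": 0}
    - {"tx": 0, "ty": 0, "tz": 0.002, "yaw": 0, "claw": 0}
    - {"tx": 0, "ty": 0, "tz": 0.002, "yaw": 0, "claw": 0}
    - {"tx": 0, "ty": 0, "tz": 0.002, "yaw": 0, "claw": 0}

```text
clock: 12.35
tool_pos: [0.5203, 0.1074, 0.2278]
orientation: [[0.99, 0.14, 0.0], [0.14, -0.99, 0.0], [0.0, -0.0, -1.0]]
force: [0.2, -0.4, 1.2]
width: 0.0115
gripper_force: 40.0
```

play_rows:
  increments:
    - {"tx": 0, "ty": 0, "tz": 0.0004, "yaw": 0, "claw": 0}
    - {"tx": 0, "ty": 0, "tz": 0.0008, "yaw": 0, "claw": 0}
    - {"tx": 0, "ty": 0, "tz": 0.0008, "yaw": 0, "claw": 0}
    - {"tx": 0, "ty": 0, "tz": 0.0008, "yaw": 0, "claw": 0}

```text
clock: 12.68
tool_pos: [0.5204, 0.1075, 0.2278]
orientation: [[0.99, 0.14, 0.0], [0.14, -0.99, 0.0], [0.0, 0.0, -1.0]]
force: [-4.6, -0.9, 12.6]
width: 0.0118
gripper_force: 40.0
```

play_rows:
  increments:
    - {"tx": 0, "ty": 0, "tz": 0.0004, "yaw": 0, "claw": 0}
    - {"tx": 0, "ty": 0, "tz": 0.0008, "yaw": 0, "claw": 0}
    - {"tx": 0, "ty": 0, "tz": 0.0008, "yaw": 0, "claw": 0}
    - {"tx": 0, "ty": 0, "tz": 0.0008, "yaw": 0, "claw": 0}

```text
clock: 13.02
tool_pos: [0.5204, 0.1075, 0.2278]
orientation: [[0.99, 0.14, 0.001], [0.14, -0.99, 0.0], [0.001, 0.0, -1.0]]
force: [-12.0, -1.9, 23.6]
width: 0.0115
gripper_force: 40.0
```

Contact is felt at TCP z 0.2278. I'll ease off to a near-zero load and slide in short of the contacts.

play_rows:
  increments:
    - {"tx": 0, "ty": 0, "tz": -0.0015, "yaw": 0, "claw": 0}
    - {"tx": 0, "ty": 0, "tz": -0.0015, "yaw": 0, "claw": 0}
    - {"tx": 0.003, "ty": 0, "tz": -0.0015, "yaw": 0, "claw": 0}
    - {"tx": 0.007, "ty": 0, "tz": -0.0015, "yaw": 0, "claw": 0}
    - {"tx": 0.011, "ty": 0, "tz": -0.0015, "yaw": 0, "claw": 0}
    - {"tx": 0.015, "ty": 0, "tz": -0.0015, "yaw": 0, "claw": 0}
    - {"tx": 0.018, "ty": 0, "tz": -0.0015, "yaw": 0, "claw": 0}
    - {"tx": 0.02, "ty": 0, "tz": -0.0015, "yaw": 0, "claw": 0}

```text
clock: 13.68
tool_pos: [0.5401, 0.1103, 0.2278]
orientation: [[0.99, 0.14, -0.002], [0.14, -0.99, -0.0], [-0.002, -0.0, -1.0]]
force: [-10.7, -1.7, 11.8]
width: 0.0114
gripper_force: 40.0
```

play_rows:
  increments:
    - {"tx": 0.003, "ty": 0, "tz": 0, "yaw": 0, "claw": 0}
    - {"tx": 0.007, "ty": 0, "tz": 0, "yaw": 0, "claw": 0}
    - {"tx": 0.011, "ty": 0, "tz": 0, "yaw": 0, "claw": 0}
    - {"tx": 0.015, "ty": 0, "tz": 0, "yaw": 0, "claw": 0}
    - {"tx": 0.019, "ty": 0, "tz": 0, "yaw": 0, "claw": 0}
    - {"tx": 0.022, "ty": 0, "tz": 0, "yaw": 0, "claw": 0}
    - {"tx": 0.024, "ty": 0, "tz": 0, "yaw": 0, "claw": 0}
    - {"tx": 0.024, "ty": 0, "tz": 0, "yaw": 0, "claw": 0}

```text
clock: 14.35
tool_pos: [0.564, 0.1137, 0.2278]
orientation: [[0.99, 0.14, -0.001], [0.14, -0.99, -0.0], [-0.001, -0.0, -1.0]]
force: [-4.1, -0.3, 7.8]
width: 0.0117
gripper_force: 40.0
```

play_rows:
  increments:
    - {"tx": 0.002, "ty": 0, "tz": -0.0005, "yaw": 0, "claw": 0}
    - {"tx": 0.004, "ty": 0, "tz": -0.0005, "yaw": 0, "claw": 0}
    - {"tx": 0.006, "ty": 0, "tz": -0.0005, "yaw": 0, "claw": 0}
    - {"tx": 0.008, "ty": 0, "tz": -0.0005, "yaw": 0, "claw": 0}
    - {"tx": 0.01, "ty": 0, "tz": -0.0005, "yaw": 0, "claw": 0}
    - {"tx": 0.012, "ty": 0, "tz": -0.0005, "yaw": 0, "claw": 0}
    - {"tx": 0.013, "ty": 0, "tz": -0.0005, "yaw": 0, "claw": 0}
    - {"tx": 0.013, "ty": 0, "tz": -0.0005, "yaw": 0, "claw": 0}

```text
clock: 15.02
tool_pos: [0.5769, 0.1155, 0.2279]
orientation: [[0.99, 0.14, 0.0], [0.14, -0.99, 0.0], [0.0, 0.0, -1.0]]
force: [-0.2, 0.3, -0.9]
width: 0.0114
gripper_force: 40.0
```

play_rows:
  increments:
    - {"tx": 0.0005, "ty": 0, "tz": 0, "yaw": 0, "claw": 0}
    - {"tx": 0.001, "ty": 0, "tz": 0, "yaw": 0, "claw": 0}
    - {"tx": 0.0015, "ty": 0, "tz": 0, "yaw": 0, "claw": 0}
    - {"tx": 0.002, "ty": 0, "tz": 0, "yaw": 0, "claw": 0}
    - {"tx": 0.0025, "ty": 0, "tz": 0, "yaw": 0, "claw": 0}
    - {"tx": 0.003, "ty": 0, "tz": 0, "yaw": 0, "claw": 0}
    - {"tx": 0.003, "ty": 0, "tz": 0, "yaw": 0, "claw": 0}

```text
clock: 15.6
tool_pos: [0.5798, 0.1159, 0.2281]
orientation: [[0.99, 0.14, 0.0], [0.14, -0.99, 0.0], [0.0, 0.0, -1.0]]
force: [-0.5, 1.7, -1.8]
width: 0.0116
gripper_force: 40.0
```

play_rows:
  increments:
    - {"tx": 0.0005, "ty": 0, "tz": 0, "yaw": 0, "claw": 0}
    - {"tx": 0.001, "ty": 0, "tz": 0, "yaw": 0, "claw": 0}
    - {"tx": 0.0015, "ty": 0, "tz": 0, "yaw": 0, "claw": 0}
    - {"tx": 0.002, "ty": 0, "tz": 0, "yaw": 0, "claw": 0}
    - {"tx": 0.0025, "ty": 0, "tz": 0, "yaw": 0, "claw": 0}
    - {"tx": 0.003, "ty": 0, "tz": 0, "yaw": 0, "claw": 0}
    - {"tx": 0.003, "ty": 0, "tz": 0, "yaw": 0, "claw": 0}

```text
clock: 16.18
tool_pos: [0.5827, 0.1163, 0.228]
orientation: [[0.99, 0.14, -0.0], [0.14, -0.99, -0.0], [-0.0, 0.0, -1.0]]
force: [-0.2, -0.2, -2.0]
width: 0.0118
gripper_force: 40.0
```

play_rows:
  increments:
    - {"tx": 0.0005, "ty": 0, "tz": 0, "yaw": 0, "claw": 0}
    - {"tx": 0.001, "ty": 0, "tz": 0, "yaw": 0, "claw": 0}
    - {"tx": 0.0015, "ty": 0, "tz": 0, "yaw": 0, "claw": 0}
    - {"tx": 0.002, "ty": 0, "tz": 0, "yaw": 0, "claw": 0}
    - {"tx": 0.002, "ty": 0, "tz": 0, "yaw": 0, "claw": 0}
    - {"tx": 0.002, "ty": 0, "tz": 0, "yaw": 0, "claw": 0}

```text
clock: 16.68
tool_pos: [0.5847, 0.1166, 0.228]
orientation: [[0.99, 0.14, -0.0], [0.14, -0.99, 0.0], [-0.0, -0.0, -1.0]]
force: [-0.6, -0.4, -0.4]
width: 0.0116
gripper_force: 40.0
```

play_rows:
  increments:
    - {"tx": 0.0005, "ty": 0, "tz": 0, "yaw": 0, "claw": 0}
    - {"tx": 0.001, "ty": 0, "tz": 0, "yaw": 0, "claw": 0}
    - {"tx": 0.0015, "ty": 0, "tz": 0, "yaw": 0, "claw": 0}
    - {"tx": 0.002, "ty": 0, "tz": 0, "yaw": 0, "claw": 0}
    - {"tx": 0.002, "ty": 0, "tz": 0, "yaw": 0, "claw": 0}
    - {"tx": 0.002, "ty": 0, "tz": 0, "yaw": 0, "claw": 0}

```text
clock: 17.18
tool_pos: [0.5867, 0.1169, 0.228]
orientation: [[0.99, 0.14, -0.0], [0.14, -0.99, 0.0], [-0.0, -0.0, -1.0]]
force: [0.2, 0.8, -1.1]
width: 0.0114
gripper_force: 40.0
```

play_rows:
  increments:
    - {"tx": 0.0005, "ty": 0, "tz": 0, "yaw": 0, "claw": 0}
    - {"tx": 0.001, "ty": 0, "tz": 0, "yaw": 0, "claw": 0}
    - {"tx": 0.0015, "ty": 0, "tz": 0, "yaw": 0, "claw": 0}
    - {"tx": 0.002, "ty": 0, "tz": 0, "yaw": 0, "claw": 0}
    - {"tx": 0.002, "ty": 0, "tz": 0, "yaw": 0, "claw": 0}
    - {"tx": 0.002, "ty": 0, "tz": 0, "yaw": 0, "claw": 0}

```text
clock: 17.68
tool_pos: [0.5886, 0.1171, 0.228]
orientation: [[0.99, 0.14, -0.0], [0.14, -0.99, 0.0], [-0.0, -0.0, -1.0]]
force: [-0.4, -0.5, -1.2]
width: 0.0116
gripper_force: 40.0
```

play_rows:
  increments:
    - {"tx": 0.0005, "ty": 0, "tz": 0, "yaw": 0, "claw": 0}
    - {"tx": 0.001, "ty": 0, "tz": 0, "yaw": 0, "claw": 0}
    - {"tx": 0.0015, "ty": 0, "tz": 0, "yaw": 0, "claw": 0}
    - {"tx": 0.002, "ty": 0, "tz": 0, "yaw": 0, "claw": 0}
    - {"tx": 0.002, "ty": 0, "tz": 0, "yaw": 0, "claw": 0}
    - {"tx": 0.002, "ty": 0, "tz": 0, "yaw": 0, "claw": 0}

```text
clock: 18.18
tool_pos: [0.5906, 0.1174, 0.228]
orientation: [[0.99, 0.14, -0.0], [0.14, -0.99, 0.0], [-0.0, -0.0, -1.0]]
force: [0.3, 0.4, -1.8]
width: 0.0118
gripper_force: 40.0
```

play_rows:
  increments:
    - {"tx": 0.0005, "ty": 0, "tz": 0, "yaw": 0, "claw": 0}
    - {"tx": 0.001, "ty": 0, "tz": 0, "yaw": 0, "claw": 0}
    - {"tx": 0.0015, "ty": 0, "tz": 0, "yaw": 0, "claw": 0}
    - {"tx": 0.002, "ty": 0, "tz": 0, "yaw": 0, "claw": 0}
    - {"tx": 0.002, "ty": 0, "tz": 0, "yaw": 0, "claw": 0}
    - {"tx": 0.002, "ty": 0, "tz": 0, "yaw": 0, "claw": 0}

```text
clock: 18.68
tool_pos: [0.5925, 0.1177, 0.228]
orientation: [[0.99, 0.14, -0.001], [0.14, -0.99, -0.0], [-0.001, -0.0, -1.0]]
force: [-3.0, -0.3, 0.0]
width: 0.0113
gripper_force: 40.0
```

play_rows:
  increments:
    - {"tx": 0.0005, "ty": 0, "tz": 0, "yaw": 0, "claw": 0}
    - {"tx": 0.001, "ty": 0, "tz": 0, "yaw": 0, "claw": 0}
    - {"tx": 0.0015, "ty": 0, "tz": 0, "yaw": 0, "claw": 0}
    - {"tx": 0.002, "ty": 0, "tz": 0, "yaw": 0, "claw": 0}
    - {"tx": 0.002, "ty": 0, "tz": 0, "yaw": 0, "claw": 0}
    - {"tx": 0.002, "ty": 0, "tz": 0, "yaw": 0, "claw": 0}

```text
clock: 19.18
tool_pos: [0.5945, 0.118, 0.228]
orientation: [[0.99, 0.14, -0.001], [0.14, -0.99, -0.0], [-0.001, -0.0, -1.0]]
force: [-5.4, -0.1, 0.9]
width: 0.0121
gripper_force: 40.0
```

The spring contacts started giving at about tool x 0.592. I'll press on gently.

play_rows:
  increments:
    - {"tx": 0.0005, "ty": 0, "tz": 0, "yaw": 0, "claw": 0}
    - {"tx": 0.001, "ty": 0, "tz": 0, "yaw": 0, "claw": 0}
    - {"tx": 0.0015, "ty": 0, "tz": 0, "yaw": 0, "claw": 0}
    - {"tx": 0.002, "ty": 0, "tz": 0, "yaw": 0, "claw": 0}
    - {"tx": 0.002, "ty": 0, "tz": 0, "yaw": 0, "claw": 0}
    - {"tx": 0.002, "ty": 0, "tz": 0, "yaw": 0, "claw": 0}
    - {"tx": 0.002, "ty": 0, "tz": 0, "yaw": 0, "claw": 0}

```text
clock: 19.77
tool_pos: [0.5964, 0.1183, 0.228]
orientation: [[0.99, 0.14, -0.001], [0.14, -0.99, -0.0], [-0.001, -0.0, -1.0]]
force: [-6.4, -0.8, 1.9]
width: 0.0112
gripper_force: 40.0
```

play_rows:
  increments:
    - {"tx": 0.0004, "ty": 0, "tz": 0, "yaw": 0, "claw": 0}
    - {"tx": 0.0008, "ty": 0, "tz": 0, "yaw": 0, "claw": 0}
    - {"tx": 0.0008, "ty": 0, "tz": 0, "yaw": 0, "claw": 0}
    - {"tx": 0.0008, "ty": 0, "tz": 0, "yaw": 0, "claw": 0}
    - {"tx": 0.0008, "ty": 0, "tz": 0, "yaw": 0, "claw": 0}

```text
clock: 20.18
tool_pos: [0.5971, 0.1184, 0.228]
orientation: [[0.99, 0.14, -0.001], [0.14, -0.99, -0.0], [-0.001, -0.0, -1.0]]
force: [-8.3, 0.2, 1.9]
width: 0.0119
gripper_force: 40.0
```

play_rows:
  increments:
    - {"tx": 0.0003, "ty": 0, "tz": 0, "yaw": 0, "claw": 0}
    - {"tx": 0.0006, "ty": 0, "tz": 0, "yaw": 0, "claw": 0}
    - {"tx": 0.0006, "ty": 0, "tz": 0, "yaw": 0, "claw": 0}
    - {"tx": 0.0006, "ty": 0, "tz": 0, "yaw": 0, "claw": 0}
    - {"tx": 0.0006, "ty": 0, "tz": 0, "yaw": 0, "claw": 0}

```text
clock: 20.6
tool_pos: [0.5977, 0.1185, 0.2279]
orientation: [[0.99, 0.14, -0.001], [0.14, -0.99, -0.0], [-0.001, -0.0, -1.0]]
force: [-7.9, -0.8, 2.8]
width: 0.0116
gripper_force: 40.0
```

```bash
python3 - <<'E'
from h import *
F=[]
for i in range(8):
    d=grab('wrist','w9.png' if i==7 else None);s=telemetry.read_state();F.append(s['force'])
print(s['clock'],s['tool_pos'],np.mean(F,0),s['torque'],s['gripper_force'],s['dq'])
R=s['orientation'];print(np.mean(F,0)@R)
E
```

```text
21.0 [0.59767417 0.11845582 0.22794204] [-8.08424496 -0.48414192  2.7905335 ] [-0.02519581  1.48895428 -0.04360712] 39.99940037727356 [ 0.00038307 -0.00110996  0.00080764  0.00044993 -0.00165025  0.00152591]
[-8.07646502 -0.65519099 -2.77811532]
```

View pics/w9.png

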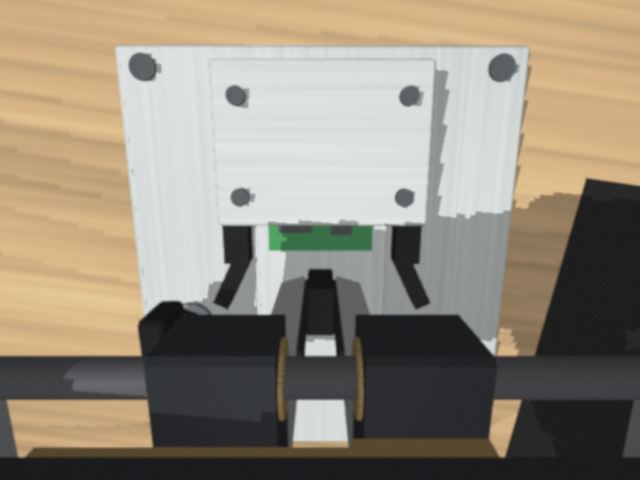

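The carrier is under the lip, square between the rails; the board edge still shows at rows 225–250. The push is about 8 N, so I'll add one small step to feel for the hard stop.

play_rows:
  increments:
    - {"tx": 0.0003, "ty": 0, "tz": 0, "yaw": 0, "claw": 0}
    - {"tx": 0.0006, "ty": 0, "tz": 0, "yaw": 0, "claw": 0}
    - {"tx": 0.0006, "ty": 0, "tz": 0, "yaw": 0, "claw": 0}
    - {"tx": 0.0006, "ty": 0, "tz": 0, "yaw": 0, "claw": 0}

```text
clock: 21.33
tool_pos: [0.5983, 0.1185, 0.2279]
orientation: [[0.99, 0.14, -0.002], [0.14, -0.99, -0.0], [-0.002, -0.0, -1.0]]
force: [-9.3, -0.9, 2.7]
width: 0.0117
gripper_force: 40.0
```

play_rows:
  increments:
    - {"tx": 0.0003, "ty": 0, "tz": 0, "yaw": 0, "claw": 0}
    - {"tx": 0.0005, "ty": 0, "tz": 0, "yaw": 0, "claw": 0}
    - {"tx": 0.0005, "ty": 0, "tz": 0, "yaw": 0, "claw": 0}
    - {"tx": 0.0005, "ty": 0, "tz": 0, "yaw": 0, "claw": 0}

```text
clock: 21.67
tool_pos: [0.5986, 0.1186, 0.2279]
orientation: [[0.99, 0.14, -0.002], [0.14, -0.99, -0.0], [-0.002, -0.0, -1.0]]
force: [-12.0, -1.0, 4.4]
width: 0.0118
gripper_force: 40.0
```

The hard stop is felt: the force rises to 12 N for little motion, so the contacts are fully pressed. I'll hold here and hand in.

```bash
python3 - <<'E'
from h import *
s=telemetry.read_state();print(s['clock'],s['force'],s['gripper_force'])
print(manip.sign_off())
E
```

```text
21.6667 [-11.96205101  -1.02002218   4.3764269 ] 40.00050723552704
the job is handed in; nothing more can be done
None
```

I turned the knob to about 1.53 rad and slid the carrier in until I felt the spring contacts reach their stop (about 12 N); I handed the job in at 21.7 s, still gripping the carrier pressed home, but got no verdict back.

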